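Snap the unlatched sample case shut and tug to prove it

ROBOT

A 7-joint arm with a two-finger parallel gripper is mounted at the origin on the work surface. World frame = base frame: x ahead of the robot, y to its left, z up, the work surface at z = 0. Lengths are in m, angles in rad, forces in N, time in s.
With the tool pointing down it reaches from about 0.4 to 0.875 m from the base axis. Payload 19.3 kg.
Tool frame: the origin (TCP) lies midway between the tips of the shut fingers; the grasp point (between the pads) lies 19 mm behind it; z points along the fingers, y is the line along which they close (so a half turn about z gives the same grasp; the last joint's range is limited). The gripper opens to 85 mm and grips with 20 to 120 N. Pads are 22 mm wide; open, the fingers measure 114 mm over their backs; the gripper's body (76 mm by 85 mm) begins 54 mm behind the grasp point. The pads swing forward as they close: fully open they stand 13 mm farther back than shut.
Start: joints at [-1.382, 0.521, -0.036, 1.599, 0.021, 1.021, -0.113], TCP at [0.16, 0.604, 0.231] pointing down, gripper open.
Joint ranges: [-2.91, 2.91], [-0.3, 2.13], [-1.5, 1.42], [0.17, 2.43], [-1.26, 4.41], [0.16, 1.93], [-2.52, 2.52]. Speed limits (rad/s): [1.89, 1.89, 2.39, 2.39, 3.01, 3.01, 3.01].

INTERFACE

Orientations are given as [roll, pitch, yaw] about the fixed x, y, z axes, in that order (R = Rz(yaw) Ry(pitch) Rx(roll)).
In Python, from workcell import * gives the robot as it stands. The module is installed in compiled form; this text tells all that it offers.
- The arm moves only by the tool play_rows, never from a script. Its argument "deltas" is a list of rows, each a list of 7 numbers: the shift along the tool's x, y, z in units of 500 mm (1.0 is 500 mm), then the turn, a rotation vector about the tool's x, y, z in units of 120 degrees (1.0 is 120 degrees), then the closure, from 0 (fully open) to 1 (shut). A call has 1 to 10 rows; each row is the pose to reach, as a shift and turn from the pose commanded when the call began, along the tool's axes at that moment; what a row does not reach only later rows make up. A row lasts 1/10 s, in which the tool goes at most 50 mm and 8.59 degrees, less where a joint would pass 70% of its speed; a pose out of reach is approached as far as the arm can. A call with a number of a shift or a turn outside -1 to 1 is refused whole. A call with a gripper value outside its range is refused whole. The fingers move at their own pace and stop on an object; "newtons" is the grip in N (left out, the last holds). Time passes only in rows, so rows that repeat a pose let the fingers close. It gives the time, the measured TCP pose, the force, the opening and the grip force at its end, in the units of the state.
- observe(): the state, without advancing time (a new reading comes with each control period).
- grab_frame(name): name is "scene" or "top"; returns the picture (384x512x3 uint8, red, green, blue); there is no depth.
- get_calibration(name): a dict with "fovy" (degrees; the focal length in pixels is half the picture's height over the tangent of half this angle, whatever the lens; pixels are square), "cx", "cy" (the principal point, pixels), "xyz" and "rotation" of the camera in the world. Camera axes: x right, y down, z forward; pixel columns grow to the right and rows downward; lengths in m; the calibration is good to about 2 mm. A picture is of the moment at which its call begins. get_calibration takes no time and is no camera call.
- job_done(): hands the job in; it is judged then, once.
The state is a dict: "clock": time; "qpos": joint angles; "qd": joint speeds; "joint_efforts": joint torques, N m; "position": TCP position; "tool_rot": TCP orientation; "force": force on the tool from outside, world axes, zero at the start; "moment": the same for the moment, N m; "grip_width": finger opening in m; "finger_force": force on a finger pad.
Only numpy, scipy, OpenCV 4.12 (cv2) and the standard library are available. Lean on these libraries where they do the work, as an engineer would, in place of code of your own. Each camera call takes 0.05 s, during which the arm holds its last target. There are 200 camera calls.

TASK

One of the three sample cases on the sorting table has not caught: its lid stands ajar. Press that lid down until its catches snap, then tug its spring handle out by about 14 mm to make sure the lid holds, and let go, leaving the lid shut and the handle down. Keep the other two cases shut and do not knock the mug or the stack of tile samples.

Things in the scene. Friction and masses are not known exactly. Their poses are not given: they have to be found in the camera images.
- case_a: Sample case A, fixed to the table: black body 180 long (x) x 150 wide (y) x 75 mm high with a grey lid 22 mm thick on top (97 mm in all when shut). Origin: centre of its underside, z up. Two steel spring catches on its +x face; hinge axis along y on its -x edge at 75 mm height.
- lid_a (a joint): Lid of case A (rad): 0 = shut and caught; 0.2 to 0.32 = not caught, ajar with a gap of 35 to 60 mm at the catches. Stiff hinge, stays where left, opens to 1.2. Pressed down at the handle it meets the catches near 0.18 and snaps home to 0: 1 or 2 N to start, about 7 N to pass the catches. When caught it withstands an upward pull of about 17 N at the handle.
- pull_a (a joint): Lift of the handle of case A out of its lid (m): 0 = down at rest, 0.020 = fully out. Slides square to the lid and springs back: about 2.5 N to start, 5.5 N fully out.
- handle_a (a point): Middle of the handle bar of case A: a black round bar 14 mm thick, 100 mm long along the case's y, on two posts 86 mm apart, 40 mm above the lid's top. Handle down, this point lies 125 mm from the hinge axis along the lid and 62 mm square to it. Axes as the lid: x from hinge to catches, y along the bar, z out of the lid.
- case_b: Sample case B, fixed to the table: black body 180 long (x) x 150 wide (y) x 75 mm high with a grey lid 22 mm thick on top (97 mm in all when shut). Origin: centre of its underside, z up. Two steel spring catches on its +x face; hinge axis along y on its -x edge at 75 mm height.
- lid_b (a joint): Lid of case B (rad): 0 = shut and caught; 0.2 to 0.32 = not caught, ajar with a gap of 35 to 60 mm at the catches. Stiff hinge, stays where left, opens to 1.2. Pressed down at the handle it meets the catches near 0.18 and snaps home to 0: 1 or 2 N to start, about 7 N to pass the catches. When caught it withstands an upward pull of about 17 N at the handle.
- pull_b (a joint): Lift of the handle of case B out of its lid (m): 0 = down at rest, 0.020 = fully out. Slides square to the lid and springs back: about 2.5 N to start, 5.5 N fully out.
- handle_b (a point): Middle of the handle bar of case B: a black round bar 14 mm thick, 100 mm long along the case's y, on two posts 86 mm apart, 40 mm above the lid's top. Handle down, this point lies 125 mm from the hinge axis along the lid and 62 mm square to it. Axes as the lid: x from hinge to catches, y along the bar, z out of the lid.
- case_c: Sample case C, fixed to the table: black body 180 long (x) x 150 wide (y) x 75 mm high with a grey lid 22 mm thick on top (97 mm in all when shut). Origin: centre of its underside, z up. Two steel spring catches on its +x face; hinge axis along y on its -x edge at 75 mm height.
- lid_c (a joint): Lid of case C (rad): 0 = shut and caught; 0.2 to 0.32 = not caught, ajar with a gap of 35 to 60 mm at the catches. Stiff hinge, stays where left, opens to 1.2. Pressed down at the handle it meets the catches near 0.18 and snaps home to 0: 1 or 2 N to start, about 7 N to pass the catches. When caught it withstands an upward pull of about 17 N at the handle.
- pull_c (a joint): Lift of the handle of case C out of its lid (m): 0 = down at rest, 0.020 = fully out. Slides square to the lid and springs back: about 2.5 N to start, 5.5 N fully out.
- handle_c (a point): Middle of the handle bar of case C: a black round bar 14 mm thick, 100 mm long along the case's y, on two posts 86 mm apart, 40 mm above the lid's top. Handle down, this point lies 125 mm from the hinge axis along the lid and 62 mm square to it. Axes as the lid: x from hinge to catches, y along the bar, z out of the lid.
- tile_stack: Bystander: loose stack of square floor samples, 100 x 100 x 50 mm, to the left of the row of cases (+y). Origin: centre of its underside.
- mug: Bystander: white mug, 80 mm across, 90 mm high, to the right of the row of cases (-y). Origin: centre of its underside.

How it is judged:
By the outcome, as a careful person would: the job done as asked, in the order asked, and still so for the second after the job is handed in, with the robot touching nothing.
It also fails if it takes over 35 s, if anything falls off the work surface, if the arm or the gripper's body presses on something with over 40 N, if the wrist force passes 120 N, or if a joint passes its speed limit or range.

## Working session

There is one attempt and no reset: what is moved stays moved. The work goes in short steps, Python scripts to look and compute and a tool call to move; the robot and the scene stay as the last step left them, time stands still between calls to the robot, and variables do not carry over. Pictures are saved under pics/ and viewed, at most 10 in all, crops included, and the job is handed in when it is done.

Besides the shell and the picture viewer there is one more tool, called as name(argument=value, ...) on one line, values as JSON. play_rows: Moves the arm, as the interface text tells. Its arguments: {"type":"object","properties":{"deltas":{"type":"array"},"newtons":{"type":"number"}},"required":["deltas"]}

```bash
mkdir -p pics
python3 - <<'E'
from workcell import *
import cv2
for n in("scene","top"):
    cv2.imwrite(f"pics/{n}0.png",grab_frame(n)[...,::-1]); print(n,get_calibration(n))
print(observe())
E
```

```text
scene {'fovy': 49.54975977442462, 'cx': 253.88972294288902, 'cy': 200.36428177014292, 'xyz': array([ 1.10844877, -0.50959384,  1.08088609]), 'rotation': array([-2.46679443, -0.01540581,  0.90425276])}
top {'fovy': 57.47349507070631, 'cx': 253.66520968440213, 'cy': 194.49355357694571, 'xyz': array([0.39119088, 0.01136494, 1.2388759 ]), 'rotation': array([-3.03130914, -0.0208474 , -1.598406  ])}
{'clock': 0.1, 'qpos': array([-1.38218145,  0.52194434, -0.03636711,  1.59994112,  0.02120286,
        1.0210953 , -0.11276213]), 'qd': array([-9.75331000e-04, -4.23489311e-04, -5.61217172e-04, -1.81304054e-03,
        6.74062260e-04,  1.36835748e-03,  3.81864578e-05]), 'joint_efforts': array([ 3.03994340e-03, -9.28481483e+01,  1.98339008e+00, -3.70534301e+01,
        1.80657412e-02,  5.46222000e-03, -2.89159561e-05]), 'position': array([0.15989402, 0.60389353, 0.23079265]), 'tool_rot': array([-3.14059082e+00,  5.24379370e-05,  2.88284042e+00]), 'force': array([ 0.01796835,  0.78498875, -0.29409233]), 'moment': array([ 0.02551377, -0.01431776,  0.00397407]), 'finger_force': 0.0, 'grip_width': 0.08575723881978928}
```

View pics/scene0.png

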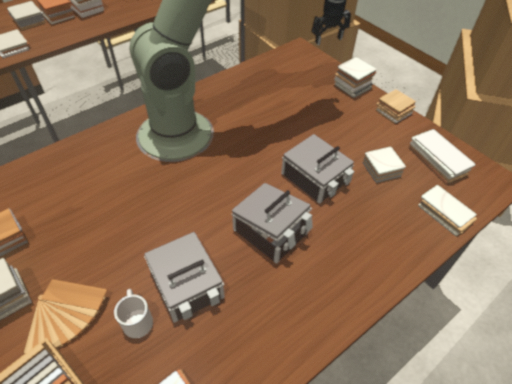

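View pics/top0.png

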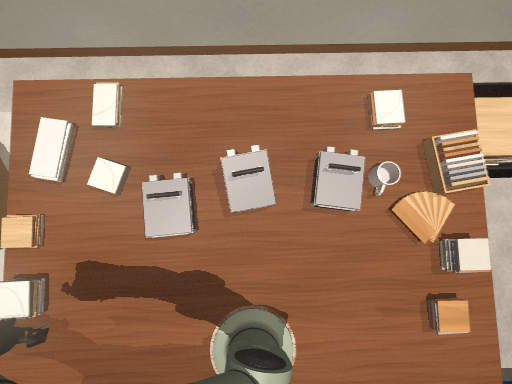

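The three cases show at about (318,165), (272,220) and (185,275) in the scene view, and at (343,180), (248,180) and (168,205) in the top view. The mug is beside the right-hand case, at (385,177). I'll zoom in to see which lid is ajar.

Run:
```python
import cv2,numpy as np
s=cv2.imread("pics/scene0.png");t=cv2.imread("pics/top0.png")
a=cv2.resize(s[125:325,135:365],None,fx=3,fy=3,interpolation=cv2.INTER_CUBIC)[:600]
b=cv2.resize(t[135:250,130:405],None,fx=2.9,fy=2.9,interpolation=cv2.INTER_CUBIC)
cv2.imwrite("pics/s1.png",a);cv2.imwrite("pics/t1.png",b)
```

```text
(no output)
```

View pics/s1.png

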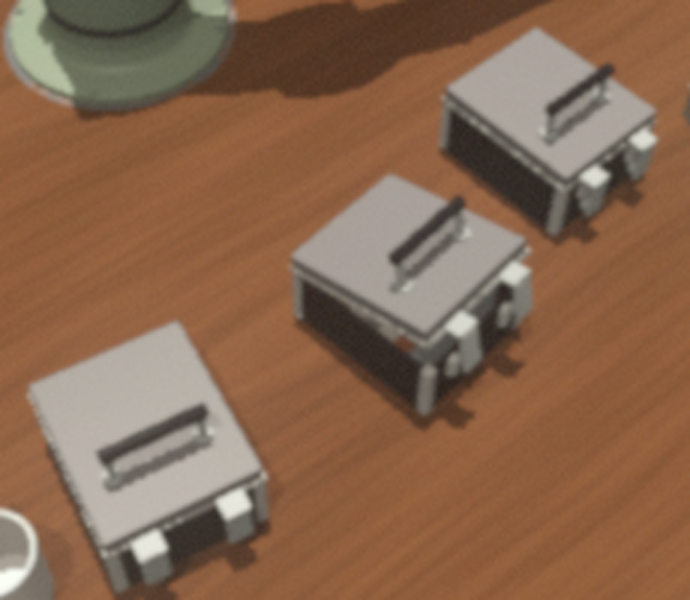

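View pics/t1.png

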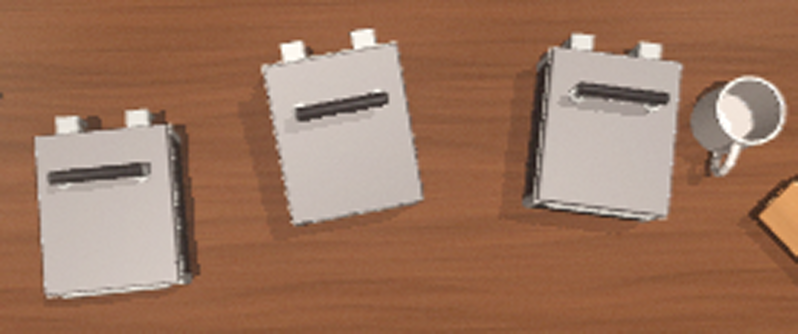

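The middle case is ajar: its lid gap shows at crop (400,340), and the other two are shut. Its bar is at roughly (278,202) in the scene view and (248,171) in the top view. Next I'll triangulate the bar ends and the lid corners.

```bash
cat > h.py <<'E'
import cv2,numpy as np
from scipy.spatial.transform import Rotation as R
from workcell import *
C={n:get_calibration(n) for n in("scene","top")}
def P(n):
    c=C[n];f=192/np.tan(np.radians(c["fovy"])/2)
    K=np.array([[f,0,c["cx"]],[0,f,c["cy"]],[0,0,1]]);r=R.from_euler("xyz",c["rotation"]).as_matrix().T
    return K@np.c_[r,-r@c["xyz"]]
def tri(a,b):
    X=cv2.triangulatePoints(P("scene"),P("top"),np.array(a,float).reshape(2,1),np.array(b,float).reshape(2,1))[:,0];X=X[:3]/X[3]
    e=[(lambda p:p[:2]/p[2])(P(n)@np.r_[X,1])-q for n,q in(("scene",a),("top",b))]
    return X,np.abs(e).max()
def bar(im,x0,x1,y0,y1):
    g=im[y0:y1,x0:x1].max(2)
    m=(g<85).astype(np.uint8)
    n,l,s,_=cv2.connectedComponentsWithStats(m);k=1+np.argmax(s[1:,4])
    (cx,cy),(w,h),a=cv2.minAreaRect(np.argwhere(l==k)[:,::-1].astype(np.float32))
    bx=cv2.boxPoints(((cx,cy),(w,h),a));e=sorted(((bx[i]+bx[i-1])/2 for i in range(4)),key=lambda p:-np.linalg.norm(p-[cx,cy]))[:2]
    e=sorted(e,key=lambda p:p[0]);return [p+[x0,y0] for p in e],s[k,4],(w,h)
E
python3 - <<'E'
from h import *
s=cv2.imread("pics/scene0.png");t=cv2.imread("pics/top0.png")
S=bar(s,258,297,186,218);T=bar(t,228,268,162,182);print(S,T)
# scene left end = -y? top left = +y
for a,b in((S[0][0],T[0][1]),(S[0][1],T[0][0])): print(tri(a,b))
f=lambda u,v:(135+u/3,125+v/3); g=lambda u,v:(130+u/2.9,135+v/2.9)
# lid corners: hinge -y, hinge +y, catch -y, catch +y
for a,b in(((293,256),(422,200)),((391,175),(293,223)),((424,335),(397,42)),((527,242),(263,66))): print(tri(f(*a),g(*b)))
E
```

```text
([array([265.47058868, 211.38235474]), array([288.52941132, 191.61764717])], np.int32(100), (3.362421751022339, 30.37026596069336)) ([array([232.8415103 , 174.15471649]), array([262.90943527, 168.51698303])], np.int32(102), (4.422924995422363, 30.59189796447754))
(array([ 0.5907338 , -0.04454828,  0.16474387]), np.float64(0.25977695971295134))
(array([0.5761654 , 0.05081452, 0.16644351]), np.float64(0.7628930534090159))
(array([ 0.48626226, -0.08433817,  0.09256568]), np.float64(0.8364258419566681))
(array([0.46331774, 0.06125034, 0.0923788 ]), np.float64(0.5136977017658921))
(array([ 0.65852901, -0.06055088,  0.13442262]), np.float64(0.3749447801336032))
(array([0.63563179, 0.08892444, 0.13171308]), np.float64(0.43117003452374547))
```

The bar centre is about (0.5835, 0.003, 0.166), with case yaw 0.15 and lid angle about 0.24. Shut, the bar should sit near (0.602, 0.006, 0.137). I'll start with the first half of the transit, staying high.

play_rows(deltas=[[-0.07,-0.06,-0.03,0,0,0.035,0],[-0.14,-0.12,-0.06,0,0,0.07,0],[-0.21,-0.18,-0.06,0,0,0.1,0],[-0.28,-0.24,-0.06,0,0,0.14,0],[-0.35,-0.3,-0.06,0,0,0.175,0],[-0.42,-0.35,-0.06,0,0,0.21,0],[-0.49,-0.41,-0.06,0,0,0.245,0],[-0.56,-0.47,-0.06,0,0,0.277,0],[-0.56,-0.47,-0.06,0,0,0.277,0],[-0.56,-0.47,-0.06,0,0,0.277,0]])

```text
clock: 1.1
position: [0.3708, 0.3047, 0.2613]
tool_rot: [-3.141, -0.0, 2.301]
force: [-0.3, 0.2, 0.4]
grip_width: 0.0855
finger_force: 0.0
```

```bash
cat >> h.py <<'E'
def delta(p,yaw,rot=None,pos=None):
    o=observe();r=R.from_euler("xyz",o["tool_rot"] if rot is None else rot);d=r.inv().apply(np.array(p)-(o["position"] if pos is None else pos))/.5
    w=(r.inv()*R.from_euler("xyz",[np.pi,0,yaw])).as_rotvec()/np.radians(120)
    print(np.round(d,4),np.round(w,4))
E
python3 -c "
from h import *
delta([.5835,.003,.26],np.pi/2+.152)"
```

```text
[-0.7334 -0.0856  0.0025] [-1.000e-04 -0.000e+00  2.761e-01]
```

play_rows(deltas=[[-0.09,-0.01,0,0,0,0.035,0],[-0.18,-0.02,0,0,0,0.07,0],[-0.27,-0.03,0,0,0,0.105,0],[-0.36,-0.04,0,0,0,0.14,0],[-0.45,-0.05,0,0,0,0.175,0],[-0.54,-0.065,0,0,0,0.21,0],[-0.63,-0.075,0,0,0,0.245,0],[-0.7335,-0.0855,0.0025,0,0,0.276,0],[-0.7335,-0.0855,0.0025,0,0,0.276,0],[-0.7335,-0.0855,0.0025,0,0,0.276,0]])

```text
clock: 2.1
position: [0.5839, 0.0043, 0.2593]
tool_rot: [-3.14, 0.0, 1.725]
force: [0.1, 1.4, -0.1]
grip_width: 0.0853
finger_force: 0.0
```

```bash
python3 -c "
from h import *
o=observe();print(o['position'],o['tool_rot'],o['force'],o['qpos'])
s=grab_frame('scene')[...,::-1];cv2.imwrite('pics/s2.png',cv2.resize(s[60:280,150:400],None,fx=2.7,fy=2.7))
delta([.5835,.003,.147],np.pi/2+.152)"
```

```text
[0.58392227 0.00426148 0.2592947 ] [-3.14042214e+00  5.13700415e-06  1.72488452e+00] [ 0.09376058  1.37442073 -0.08960653] [-0.4183348   0.46011023  0.44027363  1.69633932 -0.22159623  1.03589482
  0.24975104]
[-0.0048 -0.0005  0.2249] [-0.0005 -0.0003  0.0018]
```

View pics/s2.png

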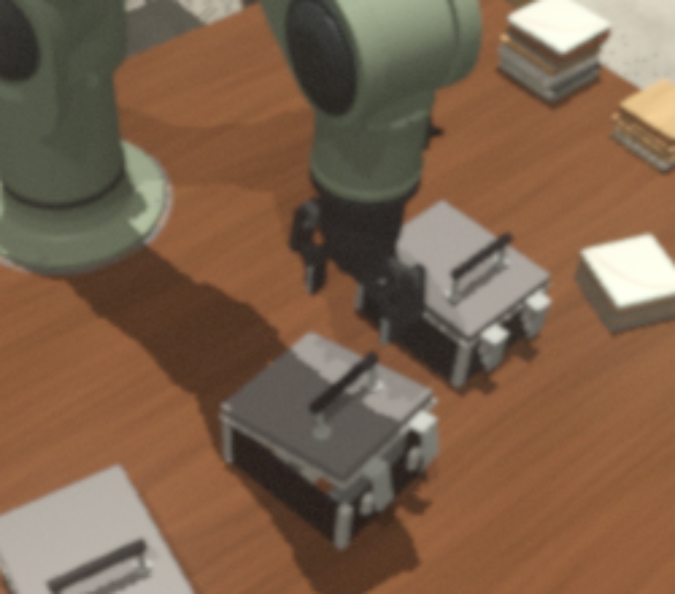

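The open fingers straddle the bar (bar at crop (345,382)), aligned across it. Now I'll descend and grip.

play_rows(deltas=[[-0.005,0,0.06,0,0,0.002,0],[-0.005,0,0.12,0,0,0.002,0],[-0.005,0,0.17,0,0,0.002,0],[-0.005,0,0.21,0,0,0.002,0],[-0.005,0,0.225,0,0,0.002,0],[-0.005,0,0.225,0,0,0.002,0]], newtons=30)

```text
clock: 2.75
position: [0.5836, 0.0029, 0.1471]
tool_rot: [-3.14, -0.001, 1.723]
force: [0.2, 0.2, 0.4]
grip_width: 0.0855
finger_force: 0.0
```

play_rows(deltas=[[0,0,0,0,0,0,0.4],[0,0,0,0,0,0,0.7],[0,0,0,0,0,0,0.8],[0,0,0,0,0,0,1],[0,0,0,0,0,0,1],[0,0,0,0,0,0,1],[0,0,0,0,0,0,1]], newtons=30)

```text
clock: 3.45
position: [0.5842, 0.0015, 0.1475]
tool_rot: [3.142, 0.0, 1.72]
force: [1.0, -0.2, -1.2]
grip_width: 0.0127
finger_force: 29.3
```

play_rows(deltas=[[0,0.005,0.006,0,0,0,1],[0,0.01,0.013,0,0,0,1],[0,0.015,0.02,0,0,0,1],[0,0.02,0.027,0,0,0,1],[0,0.02,0.027,0,0,0,1]])

```text
clock: 3.95
position: [0.594, 0.003, 0.1333]
tool_rot: [-3.141, -0.0, 1.72]
force: [-1.1, 1.0, -2.4]
grip_width: 0.013
finger_force: 29.7
```

play_rows(deltas=[[0,0.005,0.007,0,0,0,1],[0,0.009,0.014,0,0,0,1],[0,0.013,0.022,0,0,0,1],[0,0.0165,0.029,0,0,0,1],[0,0.0165,0.032,0,0,0,1],[0,0.0165,0.032,0,0,0,1]])

```text
clock: 4.55
position: [0.6015, 0.0041, 0.1195]
tool_rot: [-3.14, -0.001, 1.72]
force: [-21.0, 0.8, 37.3]
grip_width: 0.0127
finger_force: 33.7
```

play_rows(deltas=[[0,-0.001,-0.003,0,0,0,1],[0,-0.002,-0.006,0,0,0,1],[0,-0.002,-0.006,0,0,0,1],[0,-0.002,-0.006,0,0,0,1]])

```text
clock: 4.95
position: [0.6011, 0.0041, 0.1208]
tool_rot: [-3.141, -0.0, 1.72]
force: [-3.4, 1.2, -1.6]
grip_width: 0.0127
finger_force: 29.7
```

```bash
python3 -c "
from h import *
o=observe();print(o['position'],o['force'])
s=grab_frame('scene')[...,::-1];cv2.imwrite('pics/s3.png',cv2.resize(s[130:290,180:360],None,fx=3.7,fy=3.7))"
```

```text
[0.60108317 0.00407823 0.12076843] [-3.44864024  1.18282    -1.64494041]
```

View pics/s3.png

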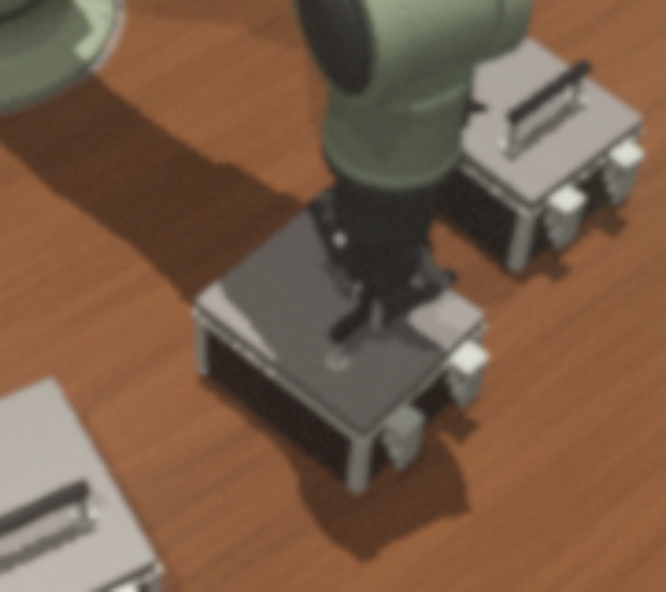

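The lid is shut: no gap at crop (280,390), and its edge lies flat on the body. Now the tug.

play_rows(deltas=[[0,0,-0.005,0,0,0,1],[0,0,-0.01,0,0,0,1],[0,0,-0.015,0,0,0,1],[0,0,-0.02,0,0,0,1],[0,0,-0.025,0,0,0,1],[0,0,-0.028,0,0,0,1],[0,0,-0.028,0,0,0,1],[0,0,-0.028,0,0,0,1]])

```text
clock: 5.8
position: [0.6011, 0.0041, 0.135]
tool_rot: [-3.141, -0.0, 1.72]
force: [-3.6, 0.5, -3.8]
grip_width: 0.0127
finger_force: 29.5
```

```bash
python3 -c "
from h import *
o=observe();print(o['position'],o['force'],o['grip_width'])
s=grab_frame('scene')[...,::-1];cv2.imwrite('pics/s4.png',cv2.resize(s[130:290,180:360],None,fx=3.7,fy=3.7))"
```

```text
[0.60109144 0.00406197 0.13502087] [-3.57694936  0.47487427 -3.76814109] 0.012679163015264889
```

View pics/s4.png

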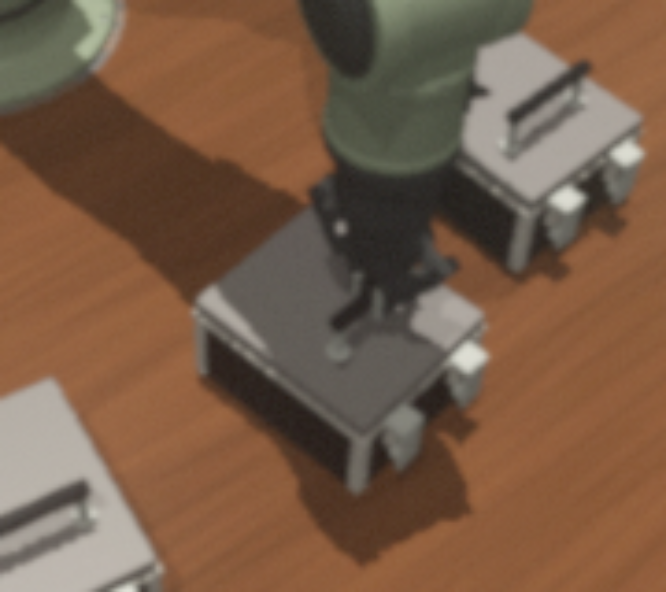

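The handle is out (bar raised at crop (350,310)) and the lid has not moved. Now I'll lower it and release.

play_rows(deltas=[[0,0,0.006,0,0,0,1],[0,0,0.012,0,0,0,1],[0,0,0.018,0,0,0,1],[0,0,0.024,0,0,0,1],[0,0,0.028,0,0,0,1],[0,0,0.029,0,0,0,1],[0,0,0.029,0,0,0,1]])

```text
clock: 6.55
position: [0.6011, 0.004, 0.1205]
tool_rot: [-3.141, -0.0, 1.72]
force: [-4.2, 1.6, -2.3]
grip_width: 0.0127
finger_force: 29.8
```

play_rows(deltas=[[0,0,0,0,0,0,0.7],[0,0,0,0,0,0,0.4],[0,0,0,0,0,0,0],[0,0,0,0,0,0,0],[0,0,0,0,0,0,0],[0,0,0,0,0,0,0]])

```text
clock: 7.15
position: [0.6013, 0.004, 0.1206]
tool_rot: [3.141, 0.0, 1.72]
force: [0.2, -0.3, -0.6]
grip_width: 0.0854
finger_force: 0.0
```

Next I'll retreat upward, then back toward the robot, out of the view.

play_rows(deltas=[[0,0,-0.04,0,0,0,0],[0,0,-0.1,0,0,0,0],[0,0,-0.18,0,0,0,0],[0,0,-0.26,0,0,0,0],[0,-0.05,-0.3,0,0,0,0],[0,-0.12,-0.3,0,0,0,0],[0,-0.2,-0.3,0,0,0,0],[0,-0.28,-0.3,0,0,0,0],[0,-0.28,-0.3,0,0,0,0]])

```text
clock: 8.05
position: [0.4589, -0.0178, 0.2708]
tool_rot: [-3.141, -0.002, 1.719]
force: [1.0, -0.2, -0.4]
grip_width: 0.0856
finger_force: 0.0
```

```bash
python3 -c "
from h import *
s=grab_frame('scene')[...,::-1];t=grab_frame('top')[...,::-1];cv2.imwrite('pics/s5.png',cv2.resize(s[110:350,90:410],None,fx=2.4,fy=2.4));cv2.imwrite('pics/t5.png',t)"
```

```text
(no output)
```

View pics/s5.png

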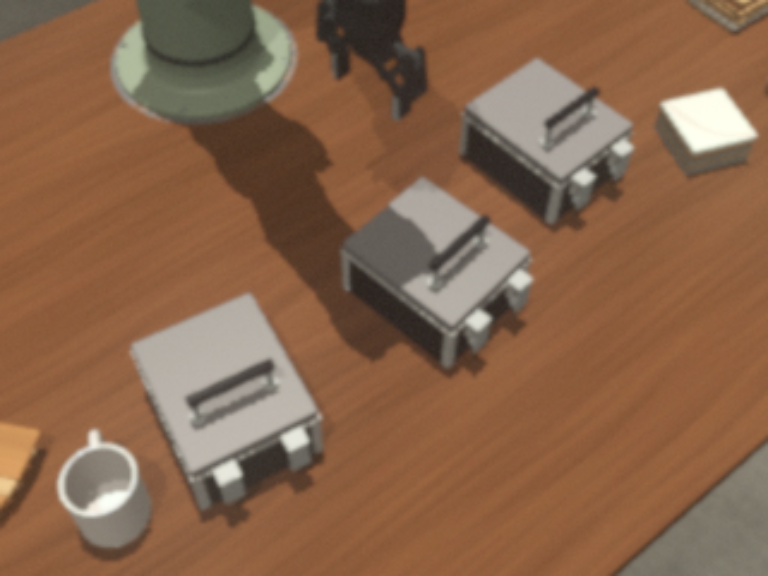

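All three lids are shut. The middle handle is down at (460,245), like its neighbours, and the mug (105,495) and tiles (705,130) have not moved. Handing in.

```bash
python3 -c "
from workcell import *
print(job_done())"
```

```text
the job is handed in; nothing more can be done
None
```

The middle case's lid is pressed shut and stayed shut when I pulled its handle out by about 14 mm; the handle is back down, nothing else was disturbed, and the job was handed in at about 8 s.

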